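# Transfer four cassettes to the receiving rack in reverse order

## Robot

A 6-joint arm with a two-finger parallel gripper is mounted at the origin on a cart in front of the work surface, level with it; the furniture and walls round the work are solid. World frame = base frame: x ahead of the robot, y to its left, z up, the work surface at z = 0. Lengths are in m, angles in degrees, forces in N, time in s.
With the tool pointing down it reaches from about 0.4 to 0.825 m from the base axis. Payload 7 kg.
Tool frame: the origin (TCP) lies at the very end of the fingers, on their centre line; the grasp point (between the pads) lies 19 mm behind it (ctrl.grip_point_offset is the distance from the TCP to the grasp point, in m); x points along the fingers, z is the direction in which the jaws open and shut, and the axes are right-handed (so a half turn about x gives the same grasp; the last joint's range is limited). The gripper opens to 88 mm and grips with 3 to 60 N. Pads are 19 mm wide; open, the fingers measure 130 mm over their backs; the gripper's body (78 mm by 193 mm) begins 47 mm behind the grasp point.
Start: joints at [-55.17, 20.546, 0.682, 0, -70.136, -16.507], TCP at [0.212, -0.641, 0.227] pointing down, gripper open.
Joint ranges: [-176.03, 176.03], [-82.01, 121.73], [-58.28, 71.71], [-173.87, 95.51], [-174.79, -0.11], [-173.66, 173.66]. Speed limits (degrees/s): [136.94, 136.94, 172.46, 180, 180, 180].

## Interface

Orientations are given as [roll, pitch, yaw] about the fixed x, y, z axes, in that order (R = Rz(yaw) Ry(pitch) Rx(roll)).
In Python, from plant import get_obs, snapshot, calibration, close_job, ctrl gives the robot as it stands.
- The arm moves only by the tool move_arm, never from a script. Its argument "commands" is a list that holds one entry, the list of rows, each a list of 4 numbers: the shift along the tool's x, y, z in cm, then the turn about the tool's x in rad. In form: [[[dx, dy, dz, spin], ...]]. A call has 1 to 8 rows; each row shifts and turns the commanded pose from where the row before left it, along the tool's axes as they then stand; what a row does not reach is not made up. A row lasts 1/10 s, in which the tool goes at most 50 mm and 8.59 degrees, less where a joint would pass 70% of its speed; a pose out of reach is approached as far as the arm can. A call with a gripper value outside its range is refused whole. "jaw" is the finger opening in cm, from 0 to 8.76, set as the call begins (left out, the last holds). The fingers move at their own pace and stop on an object; the grip force is fixed at half the most. Time passes only in rows, so rows that do not move let the fingers close. It gives the time, the measured TCP pose, the force and the opening at its end, in the units of the state.
- get_obs(): the state, without advancing time (a new reading comes with each control period).
- snapshot(name): name is "side" or "top"; returns (picture, depth): 420x560x3 uint8, red, green, blue; 420x560 float32, m along the optical axis (not along the pixel's ray), 0 where there is no reading.
- calibration(name): a dict with "mtx" (3x3 intrinsics, pixels), "k1" (the pictures are not rectified: a ray, as slopes to the right and down, at radius r is drawn at 1 + k1 r^2 times it, then the intrinsics apply), "T" (4x4, takes a point from camera to world coordinates). Camera axes: x right, y up, looking along -z (the intrinsics and any distortion apply to the point x, -y, -z); pixel columns grow to the right and rows downward; lengths in m; the calibration is good to about 2 mm. A picture is of the moment at which its call begins. calibration takes no time and is no camera call.
- close_job(): hands the job in, once; it reports no verdict.
The state is a dict: "clock": time; "joint_pos": joint angles; "qvel": joint speeds; "tau": joint torques, N m; "tool_pos": TCP position; "orientation": TCP orientation; "force": force on the tool from outside, world axes, zero at the start; "moment": the same for the moment, N m; "opening": finger opening in m.
Only numpy, scipy, OpenCV 4.12 (cv2) and the standard library are available. Lean on these libraries where they do the work, as an engineer would, in place of code of your own. Each camera call takes 0.05 s, during which the arm holds its last target. There are 200 camera calls.

## Task

Move the four white cassettes from the source rack into the empty receiving rack, in reverse order: the cassette that now stands nearest the source rack's knobbed post goes into the slot farthest from the receiving rack's knobbed post, the next one into the slot beside it, and so on, so that the one now farthest from its post ends nearest the other post. Each must stand upright in its own slot, sloping writing face up and centred across the rack; leave the specimen pot and the slide mailer where they are.

Things in the scene. Friction and masses are not known exactly. Their poses are not given: they have to be found in the camera images.
- cassette_A: white cassette, a flat box 40 x 28 x 6 mm, 12 g, standing on a short end in the source rack's slot at own y -42 mm of that rack: 40 mm tall, sloping writing face at the top, 28 mm wide across the rack, 6 mm thick along the row. All four look alike. Origin: centre of one broad face, 20 mm above its lower end; own y up, own x along the width, own z through the thickness (other face at +6 mm).
- cassette_B: white cassette, a flat box 40 x 28 x 6 mm, 12 g, standing on a short end in the source rack's slot at own y -14 mm of that rack: 40 mm tall, sloping writing face at the top, 28 mm wide across the rack, 6 mm thick along the row. All four look alike. Origin: centre of one broad face, 20 mm above its lower end; own y up, own x along the width, own z through the thickness (other face at +6 mm).
- cassette_C: white cassette, a flat box 40 x 28 x 6 mm, 12 g, standing on a short end in the source rack's slot at own y +14 mm of that rack: 40 mm tall, sloping writing face at the top, 28 mm wide across the rack, 6 mm thick along the row. All four look alike. Origin: centre of one broad face, 20 mm above its lower end; own y up, own x along the width, own z through the thickness (other face at +6 mm).
- cassette_D: white cassette, a flat box 40 x 28 x 6 mm, 12 g, standing on a short end in the source rack's slot at own y +42 mm of that rack: 40 mm tall, sloping writing face at the top, 28 mm wide across the rack, 6 mm thick along the row. All four look alike. Origin: centre of one broad face, 20 mm above its lower end; own y up, own x along the width, own z through the thickness (other face at +6 mm).
- rack_source: source rack, grey, fixed, 160 (own y) x 30 (own x) x 14 mm. Origin: centre of its underside, z up. 4 slots at own y -42, -14, 14, 42 mm, floor at z 14 mm, 8.5 mm wide, widening to 28 mm between the roof-shaped teeth (ridges at z 36 mm, 24 mm long along own x). A cassette in it sticks out 2 mm on both sides and tops at z 54 mm. Holds the cassettes at the start, in front of the laptop (16 mm high beside it).
- rack_receiving: receiving rack, grey, fixed, 160 (own y) x 30 (own x) x 14 mm. Origin: centre of its underside, z up. 4 slots at own y -42, -14, 14, 42 mm, floor at z 14 mm, 8.5 mm wide, widening to 28 mm between the roof-shaped teeth (ridges at z 36 mm, 24 mm long along own x). A cassette in it sticks out 2 mm on both sides and tops at z 54 mm. Empty at the start, right of the laptop, own y roughly towards the robot.
- post_source: post of the source rack: 46 mm tall pin with a round bare-metal knob (20 mm across, 14 mm high) on top, fixed at one end of the rack (at own y +70 or -70 mm of the rack, which varies); the other end has only a flat black cap 4 mm high. Origin: foot of the post, at z 14 mm.
- post_receiving: post of the receiving rack: 46 mm tall pin with a round bare-metal knob (20 mm across, 14 mm high) on top, fixed at one end of the rack (at own y +70 or -70 mm of the rack, which varies); the other end has only a flat black cap 4 mm high. Origin: foot of the post, at z 14 mm.
- specimen_pot: white screw-lid specimen pot, 49 mm across, 65 mm tall, standing beyond the receiving rack; origin at the centre of its underside. Not part of the job.
- slide_mailer: flat slide mailer with a blue lid, 30 x 82 x 15 mm, lying in front of the source rack; origin at the centre of its underside, long side along its y. Not part of the job.
There are look-alikes about, which are no part of the job. What is shaped like the cassette_C but yellow is not meant.

How it is judged (in metres and radians):
At the end, for the whole second after the job is handed in: All four cassettes stand at rest and released in the receiving rack, one in each slot (within 9 mm along the row and 10 mm across the rack), down on the slot floor, upright within 0.3 rad, writing face up, in reverse order counted from the knobbed posts (((y of post_source in the frame of rack_source above 0 m and y of post_receiving in the frame of rack_receiving above 0 m and y of cassette_A in the frame of rack_receiving between 0.033 and 0.051 m and y of cassette_B in the frame of rack_receiving between 0.005 and 0.023 m and y of cassette_C in the frame of rack_receiving between -0.023 and -0.005 m and y of cassette_D in the frame of rack_receiving between -0.051 and -0.033 m) or (y of post_source in the frame of rack_source above 0 m and y of post_receiving in the frame of rack_receiving below 0 m and y of cassette_A in the frame of rack_receiving between -0.051 and -0.033 m and y of cassette_B in the frame of rack_receiving between -0.023 and -0.005 m and y of cassette_C in the frame of rack_receiving between 0.005 and 0.023 m and y of cassette_D in the frame of rack_receiving between 0.033 and 0.051 m) or (y of post_source in the frame of rack_source below 0 m and y of post_receiving in the frame of rack_receiving above 0 m and y of cassette_A in the frame of rack_receiving between -0.051 and -0.033 m and y of cassette_B in the frame of rack_receiving between -0.023 and -0.005 m and y of cassette_C in the frame of rack_receiving between 0.005 and 0.023 m and y of cassette_D in the frame of rack_receiving between 0.033 and 0.051 m) or (y of post_source in the frame of rack_source below 0 m and y of post_receiving in the frame of rack_receiving below 0 m and y of cassette_A in the frame of rack_receiving between 0.033 and 0.051 m and y of cassette_B in the frame of rack_receiving between 0.005 and 0.023 m and y of cassette_C in the frame of rack_receiving between -0.023 and -0.005 m and y of cassette_D in the frame of rack_receiving between -0.051 and -0.033 m)) and x of cassette_A in the frame of rack_receiving between -0.01 and 0.01 m and height (world z) of cassette_A between 0.028 and 0.042 m and angle between each of cassette_A, cassette_B, cassette_C, cassette_D's own y axis and vertical below 0.3 rad and linear speed of each of cassette_A, cassette_B, cassette_C, cassette_D below 0.02 m/s and x of cassette_B in the frame of rack_receiving between -0.01 and 0.01 m and height (world z) of cassette_B between 0.028 and 0.042 m and x of cassette_C in the frame of rack_receiving between -0.01 and 0.01 m and height (world z) of cassette_C between 0.028 and 0.042 m and x of cassette_D in the frame of rack_receiving between -0.01 and 0.01 m and height (world z) of cassette_D between 0.028 and 0.042 m); the robot touches nothing.
It fails at once if the specimen pot is displaced by more than 15 mm (distance of specimen_pot from where it was at the start of the episode above 0.015 m).
It fails at once if the slide mailer is displaced by more than 15 mm (distance of slide_mailer from where it was at the start of the episode above 0.015 m).
It also fails if it takes over 90 s, if anything falls off the work surface, if the arm or the gripper's body presses on something with over 40 N, if the wrist force passes 120 N, or if a joint passes its speed limit or range.

## Working session

There is one attempt and no reset: what is moved stays moved. The work goes in short steps, Python scripts to look and compute and a tool call to move; the robot and the scene stay as the last step left them, time stands still between calls to the robot, and variables do not carry over. Pictures are saved under pics/ and viewed, about 12 in all and at most 16, crops included, and the job is handed in when it is done.

Besides the shell and the picture viewer there is one more tool, called after ">>>" by a JSON object that holds its "method" and its "body". move_arm: Moves the arm, as the interface text tells. Its arguments: {"type":"object","properties":{"commands":{"type":"array"},"jaw":{"type":"number"}},"required":["commands"]}

```bash
mkdir -p pics; cat > h.py <<'E'
import numpy as np, cv2
from plant import get_obs, snapshot, calibration, close_job, ctrl
def cloud(name):
    im,d=snapshot(name); c=calibration(name); K=np.array(c["mtx"]); T=np.array(c["T"]); k=c["k1"]
    h,w=d.shape; u,v=np.meshgrid(np.arange(w),np.arange(h))
    a=(u-K[0,2])/K[0,0]; b=(v-K[1,2])/K[1,1]
    x,y=a.copy(),b.copy()
    for _ in range(10):
        s=1+k*(x*x+y*y); x=a/s; y=b/s
    P=np.stack([x*d,-y*d,-d,np.ones_like(d)],-1)@T.T
    P=P[...,:3]; P[d==0]=np.nan
    return im,P
def save(n,im,sc=1): cv2.imwrite(f"pics/{n}.png",cv2.resize(im[...,::-1],None,fx=sc,fy=sc,interpolation=cv2.INTER_CUBIC))
E
python3 - <<'E'
from h import *
for n in("top","side"):
    im,P=cloud(n); save(n+"0",im,1.4); np.savez(n+"0",im=im,P=P); c=calibration(n); print(np.round(c["T"],3).tolist(),c["k1"],np.round(c["mtx"],1).tolist())
print(get_obs(), ctrl.grip_point_offset)
E
```

```text
[[-0.005, 0.985, -0.175, 0.271], [-1.0, -0.006, -0.009, -0.33], [-0.01, 0.175, 0.985, 1.1], [0.0, 0.0, 0.0, 1.0]] -0.009420625940269108 [[504.6, 0.0, 284.5], [0.0, 504.6, 212.0], [0.0, 0.0, 1.0]]
[[-0.99, 0.091, -0.108, 0.374], [-0.141, -0.594, 0.792, 0.347], [0.008, 0.799, 0.601, 0.583], [0.0, 0.0, 0.0, 1.0]] 0.014636264598768552 [[451.8, 0.0, 283.0], [0.0, 451.8, 211.1], [0.0, 0.0, 1.0]]
{'clock': 0.1, 'joint_pos': array([-5.51701169e+01,  2.05874449e+01,  6.39314168e-01, -1.95576830e-02,
       -7.01364838e+01, -1.65077200e+01]), 'qvel': array([-0.04413333, -0.0268923 ,  0.16919312,  0.10579847, -0.00273084,
        0.03865252]), 'tau': array([-1.89163648e-04, -5.84160554e+01,  2.93754494e+01,  7.01556221e+00,
        1.01985218e-02, -5.14807482e-05]), 'tool_pos': array([ 0.21204556, -0.64036033,  0.22571158]), 'orientation': array([  4.24969466,  89.91341024, 112.56519883]), 'force': array([-0.2221331 , -0.20059436, -0.45256547]), 'moment': array([ 0.03801298, -0.02335268,  0.03701891]), 'opening': 0.08767062950209409} 0.0188
```

View pics/top0.png

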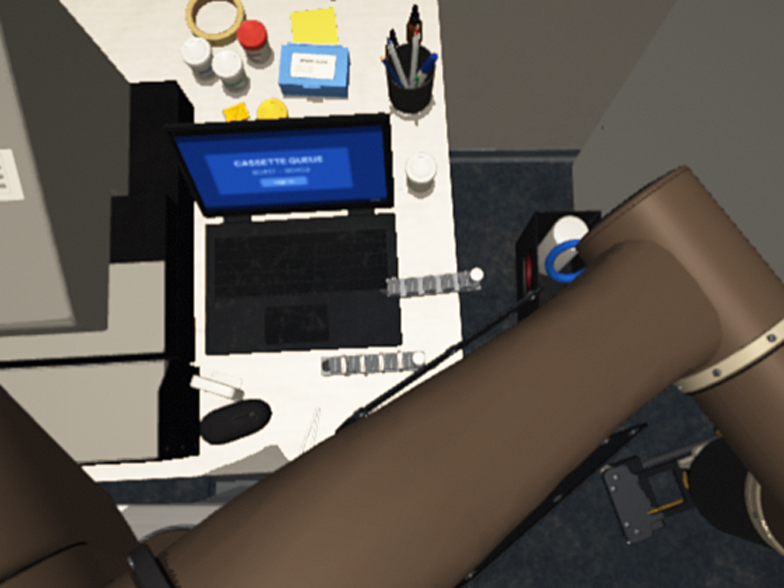

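View pics/side0.png

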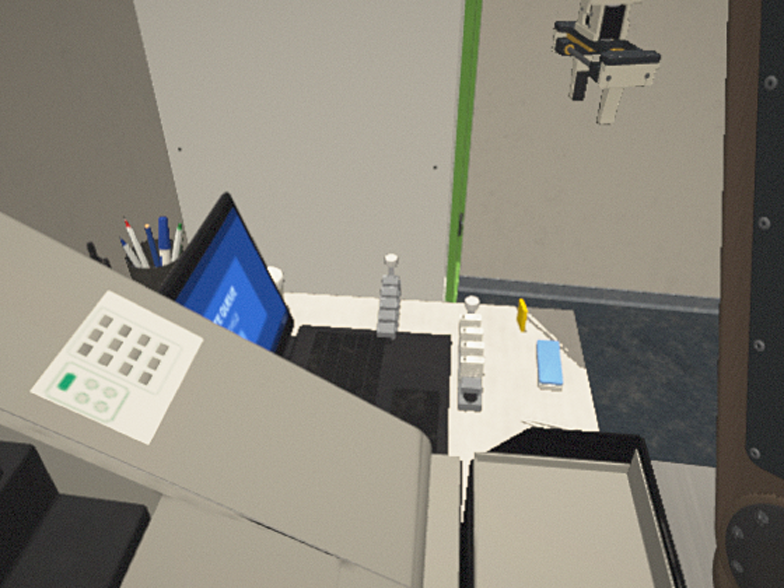

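The top view shows the receiving rack at (390–475, 275–290) with its knob at the right. The source rack is at (325–420, 360), also with its knob at the right, and holds 4 white cassettes. The side view shows a yellow cassette at (522, 315) and the mailer at (550, 365). Next I'll measure.

```bash
python3 - <<'E'
from h import *
from scipy import ndimage as N
D=np.load("top0.npz"); im,P=D["im"],D["P"]; S=np.load("side0.npz"); 
# top-down height map crop colored
c=im[170:285,215:365]; save("crop_top",c,5)
c=S["im"][170:310,250:420]; save("crop_side",c,4.5)
print("table z", np.nanmedian(P[300:305,170:175,2]), np.nanmedian(S["P"][222:226,300:320,2]))
for nm,(im,P) in dict(top=(im,P),side=(S["im"],S["P"])).items():
    z=P[...,2]; roi=(P[...,0]>.25)&(P[...,0]<.75)&(P[...,1]<-.15)&(P[...,1]>-.65)
    for lo,hi in((.045,.058),(.062,.08),(.03,.045)):
        L,n=N.label(roi&(z>lo)&(z<hi))
        for i in range(1,n+1):
            m=L==i
            if m.sum()>=8:
                q=P[m]; r,cc=np.argwhere(m).mean(0)
                print(nm,lo,m.sum(),"px",int(cc),int(r),np.round(q.mean(0),4),"x",np.round([q[:,0].min(),q[:,0].max()],3),"y",np.round([q[:,1].min(),q[:,1].max()],3),im[m].mean(0).astype(int))
E
```

```text
table z 0.037654275457092545 -0.00031800795708281093
top 0.045 282 px 243 142 [ 0.6103 -0.2332  0.0518] x [0.603 0.619] y [-0.314 -0.15 ] [14 29 72]
top 0.045 10 px 339 199 [ 0.4826 -0.4383  0.0547] x [0.481 0.484] y [-0.445 -0.432] [194 188 179]
top 0.045 41 px 285 255 [ 0.3652 -0.3223  0.0535] x [0.352 0.379] y [-0.326 -0.32 ] [228 220 205]
top 0.045 40 px 271 256 [ 0.3633 -0.2942  0.0536] x [0.349 0.377] y [-0.297 -0.291] [227 219 205]
top 0.045 43 px 258 257 [ 0.3602 -0.2667  0.0531] x [0.346 0.375] y [-0.27  -0.263] [220 213 198]
top 0.045 44 px 245 258 [ 0.3589 -0.2387  0.0523] x [0.346 0.373] y [-0.242 -0.234] [222 215 201]
top 0.062 351 px 300 119 [ 0.6561 -0.3566  0.0651] x [0.633 0.679] y [-0.379 -0.334] [240 236 228]
top 0.062 408 px 242 136 [ 0.6167 -0.2328  0.0707] x [0.61  0.627] y [-0.315 -0.15 ] [ 16  43 112]
top 0.03 31 px 299 132 [ 0.6376 -0.3544  0.0367] x [0.634 0.644] y [-0.372 -0.338] [100  94  81]
top 0.03 301 px 243 146 [ 0.606  -0.2317  0.0373] x [0.598 0.614] y [-0.314 -0.151] [11 12 17]
top 0.03 61 px 332 198 [ 0.4888 -0.4245  0.0336] x [0.477 0.501] y [-0.
[... 2559 characters left out ...]
] [172 171 166]
side 0.03 12 px 335 223 [ 0.3665 -0.3463  0.0397] x [0.361 0.371] y [-0.35  -0.343] [202 196 184]
side 0.03 62 px 335 232 [ 0.3648 -0.3192  0.0395] x [0.35 0.38] y [-0.322 -0.316] [200 194 177]
side 0.03 47 px 275 232 [ 0.4783 -0.3098  0.033 ] x [0.467 0.49 ] y [-0.314 -0.305] [172 170 165]
side 0.03 73 px 335 242 [ 0.3625 -0.2911  0.0392] x [0.347 0.377] y [-0.295 -0.287] [197 190 174]
side 0.03 71 px 336 252 [ 0.359  -0.2636  0.0389] x [0.344 0.375] y [-0.268 -0.261] [198 191 174]
side 0.03 111 px 336 264 [ 0.3581 -0.2353  0.0373] x [0.343 0.374] y [-0.239 -0.232] [186 179 163]
side 0.03 66 px 336 271 [ 0.3577 -0.2214  0.0327] x [0.346 0.369] y [-0.226 -0.216] [170 168 164]
```

View pics/crop_top.png

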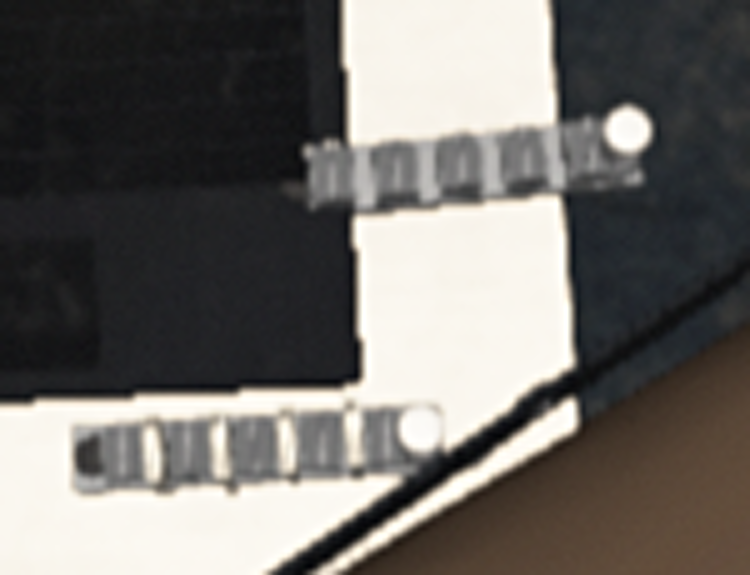

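View pics/crop_side.png

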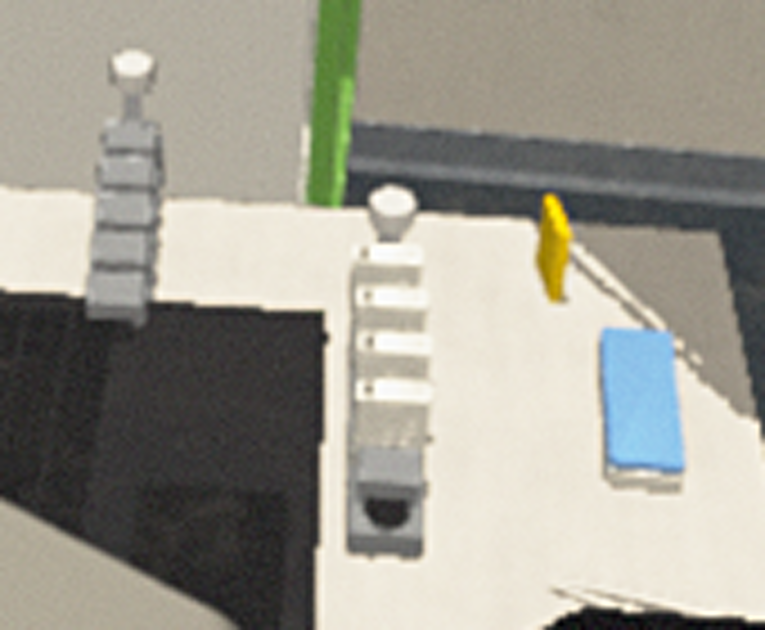

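The four white cassettes are at top-camera px (285,255), (271,256), (258,257) and (245,258). The look-alikes I'm ruling out are the yellow one at side px (373,219), the pot, and the white items by the mouse. The crops confirm white cassettes in the rack, with both knobs at the −y end. So C1 (y −0.322) goes to slot R1 (y −0.327), and so on down the row.

```bash
cat > plan.py <<'E'
import sys
from h import *
from scipy.spatial.transform import Rotation as Ro
C=dict(C1=(.3648,-.3222,4),C2=(.3629,-.2943,4),C3=(.3610,-.2663,4),C4=(.3591,-.2385,4),
 R1=(.4797,-.3272,5.6),R2=(.4825,-.3551,5.6),R3=(.4852,-.3830,5.6),R4=(.4879,-.4108,5.6))
def plan(n,z):
    o=get_obs(); R=Ro.from_euler("xyz",o["orientation"],degrees=True).as_matrix()
    x,y,a=C[n]; d=R.T@(np.array([x,y,z])-o["tool_pos"])*100
    t=np.radians(a); g=R.T@np.array([np.cos(t),np.sin(t),0]); s=np.arctan2(-g[1],g[2])
    s=(s+np.pi/2)%np.pi-np.pi/2
    print(n,"pos",np.round(o["tool_pos"],4),"d(cm)",np.round(d,2),"spin",round(s,3),"tilt",np.round(np.degrees(np.arccos(-R[2,0])),2),"f",np.round(o["force"],1),"open",round(o["opening"],4),"t",round(o["clock"],2),"j6",round(o["joint_pos"][5],1))
plan(sys.argv[1],float(sys.argv[2]))
E
python3 plan.py C1 .12
```

```text
C1 pos [ 0.212  -0.6404  0.2257] d(cm) [ 10.61 -24.5   25.39] spin -1.321 tilt 0.09 f [-0.2 -0.2 -0.5] open 0.0877 t 0.1 j6 -16.5
```

>>> {"method": "move_arm", "body": {"commands": [[[1.3, -3.06, 3.17, 0], [1.3, -3.06, 3.17, 0], [1.3, -3.06, 3.17, 0], [1.3, -3.06, 3.17, 0], [1.3, -3.06, 3.17, 0], [1.3, -3.06, 3.17, 0], [1.3, -3.06, 3.17, 0], [1.3, -3.06, 3.17, 0]]], "jaw": 5}}

```text
clock: 0.9
tool_pos: [0.3651, -0.3214, 0.1221]
orientation: [-79.2, 90.0, 29.1]
force: [0.4, -0.8, -0.5]
opening: 0.0503
```

>>> {"method": "move_arm", "body": {"commands": [[[0, 0, 0, -0.146], [0, 0, 0, -0.146], [0, 0, 0, -0.146], [0, 0, 0, -0.146], [0, 0, 0, -0.146], [0, 0, 0, -0.146], [0, 0, 0, -0.146], [0, 0, 0, -0.146]]]}}

```text
clock: 1.7
tool_pos: [0.3646, -0.3229, 0.1223]
orientation: [-22.2, 90.0, 153.4]
force: [0.6, -0.3, 0.1]
opening: 0.0499
```

```bash
python3 plan.py C1 .08; python3 plan.py C1 .022
```

```text
C1 pos [ 0.3646 -0.3229  0.1223] d(cm) [ 4.23 -0.08 -0.02] spin -0.147 tilt 0.03 f [ 0.6 -0.3  0.1] open 0.0499 t 1.7 j6 13.9
C1 pos [ 0.3646 -0.3229  0.1223] d(cm) [10.03 -0.07 -0.02] spin -0.147 tilt 0.03 f [ 0.6 -0.3  0.1] open 0.0499 t 1.7 j6 13.9
```

>>> {"method": "move_arm", "body": {"commands": [[[0, -0.07, 0, -0.147], [2, 0, 0, 0], [2, 0, 0, 0], [2, 0, 0, 0], [0, 0, 0, 0]]]}}

```text
clock: 2.2
tool_pos: [0.3629, -0.3215, 0.0603]
orientation: [-27.9, 89.7, 155.7]
force: [-0.4, -0.3, -0.5]
opening: 0.0498
```

```bash
python3 plan.py C1 .022; python3 - <<'E'
from h import *
im,P=cloud("top"); save("t1",im,1.4); im,P=cloud("side"); save("s1",im[150:310,230:420],4)
E
```

```text
C1 pos [ 0.3629 -0.3215  0.0603] d(cm) [ 3.82  0.09 -0.2 ] spin -0.006 tilt 0.29 f [-0.4 -0.3 -0.5] open 0.0498 t 2.2 j6 21.9
```

View pics/s1.png

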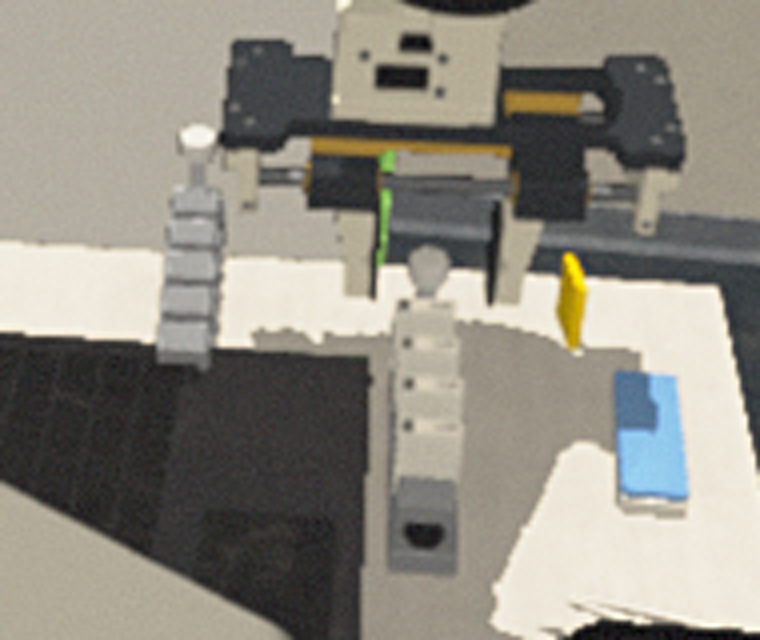

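The side picture shows the fingers straddling the row at C1 (430, 300 in the crop), clear of the knob, the yellow cassette and the mailer.

>>> {"method": "move_arm", "body": {"commands": [[[1.3, 0, -0.15, 0], [1.3, 0, 0, 0], [1.2, 0, 0, 0], [0, 0, 0, 0], [0, 0, 0, 0]]]}}

```text
clock: 2.8
tool_pos: [0.367, -0.3226, 0.0255]
orientation: [145.9, 89.9, -30.4]
force: [-0.2, 0.3, 0.6]
opening: 0.0499
```

```bash
python3 plan.py C1 .022
```

```text
C1 pos [ 0.367  -0.3226  0.0255] d(cm) [ 0.35 -0.05  0.22] spin -0.005 tilt 0.06 f [-0.2  0.3  0.6] open 0.0499 t 2.8 j6 21.9
```

>>> {"method": "move_arm", "body": {"commands": [[[0.3, 0, 0.1, 0], [0, 0, 0, 0], [0, 0, 0, 0], [0, 0, 0, 0]]]}}

```text
clock: 3.2
tool_pos: [0.3655, -0.3224, 0.0219]
orientation: [156.1, 90.0, -20.2]
force: [0.3, 0.5, -0.1]
opening: 0.0501
```

```bash
python3 plan.py C1 .022
```

```text
C1 pos [ 0.3655 -0.3224  0.0219] d(cm) [-0.01 -0.02  0.07] spin -0.006 tilt 0.03 f [ 0.3  0.5 -0.1] open 0.0501 t 3.2 j6 21.9
```

>>> {"method": "move_arm", "body": {"commands": [[[0, 0, 0, 0], [0, 0, 0, 0], [0, 0, 0, 0], [0, 0, 0, 0], [0, 0, 0, 0], [0, 0, 0, 0]]], "jaw": 2}}

```text
clock: 3.8
tool_pos: [0.3654, -0.3223, 0.0216]
orientation: [-139.1, 90.0, 44.6]
force: [-0.1, 0.1, 0.4]
opening: 0.0278
```

```bash
python3 plan.py C1 .022; python3 plan.py R1 .095
```

```text
C1 pos [ 0.3654 -0.3223  0.0216] d(cm) [-0.04 -0.02  0.06] spin -0.006 tilt 0.0 f [-0.1  0.1  0.4] open 0.0278 t 3.8 j6 21.9
R1 pos [ 0.3654 -0.3223  0.0216] d(cm) [ -7.34   1.22 -11.38] spin -0.034 tilt 0.0 f [-0.1  0.1  0.4] open 0.0278 t 3.8 j6 21.9
```

C1 is gripped at 27.8 mm. Next I'll lift it and carry it across.

>>> {"method": "move_arm", "body": {"commands": [[[-1, 0, 0, 0], [-2, 0, 0, 0], [-2.3, 0, 0, 0], [-2, 0.2, -1.6, -0.034], [0, 0.3, -3, 0], [0, 0.3, -3, 0], [0, 0.3, -2.5, 0], [0, 0.1, -1.3, 0]]]}}

```text
clock: 4.6
tool_pos: [0.482, -0.3238, 0.0953]
orientation: [144.8, 89.9, -29.5]
force: [-1.4, -1.7, -0.5]
opening: 0.0282
```

>>> {"method": "move_arm", "body": {"commands": [[[0, 0, 0, 0], [0, 0, 0, 0], [0, 0, 0, 0]]]}}

```text
clock: 4.9
tool_pos: [0.4788, -0.3235, 0.0946]
orientation: [-35.4, 90.0, 150.2]
force: [-0.1, -0.5, -0.3]
opening: 0.0281
```

```bash
python3 plan.py R1 .023
```

```text
R1 pos [ 0.4788 -0.3235  0.0946] d(cm) [ 7.16  0.37 -0.06] spin -0.0 tilt 0.04 f [-0.1 -0.5 -0.3] open 0.0281 t 4.9 j6 20.3
```

>>> {"method": "move_arm", "body": {"commands": [[[0, 0.37, -0.06, 0], [2, 0, 0, 0], [2, 0, 0, 0], [1, 0, 0, 0], [0, 0, 0, 0], [0, 0, 0, 0]]]}}

```text
clock: 5.5
tool_pos: [0.4811, -0.3276, 0.045]
orientation: [91.0, 90.0, -83.4]
force: [0.2, -0.1, 0.5]
opening: 0.0281
```

```bash
python3 plan.py R1 .0225
```

```text
R1 pos [ 0.4811 -0.3276  0.045 ] d(cm) [ 2.25 -0.06  0.13] spin 0.0 tilt 0.02 f [ 0.2 -0.1  0.5] open 0.0281 t 5.5 j6 20.6
```

>>> {"method": "move_arm", "body": {"commands": [[[1, 0, 0.1, 0], [0.7, 0, 0, 0], [0.5, 0, 0, 0], [0, 0, 0, 0], [0, 0, 0, 0], [0, 0, 0, 0]]]}}

```text
clock: 6.1
tool_pos: [0.48, -0.3274, 0.0226]
orientation: [131.1, 90.0, -43.3]
force: [0.9, 0.1, -0.1]
opening: 0.0281
```

```bash
python3 plan.py R1 .0225; python3 - <<'E'
from h import *
im,P=cloud("side"); save("s2",im[150:290,220:380],5)
E
```

```text
R1 pos [ 0.48   -0.3274  0.0226] d(cm) [ 0.01 -0.03  0.03] spin 0.0 tilt 0.0 f [ 0.9  0.1 -0.1] open 0.0281 t 6.1 j6 20.6
```

View pics/s2.png

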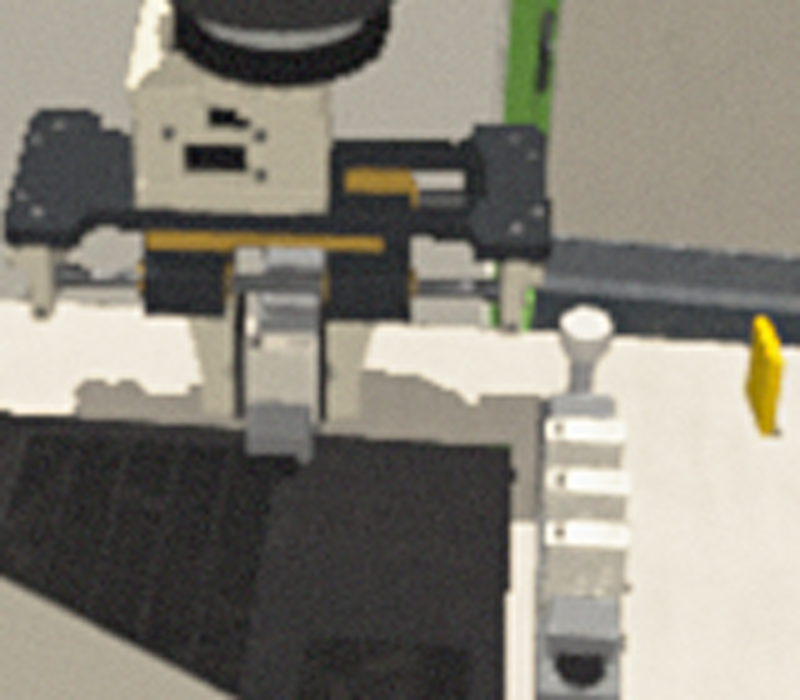

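The picture shows C1 between the fingers at (285, 330), sitting behind the first tooth of the receiving rack. Force is near zero, so I'll release.

>>> {"method": "move_arm", "body": {"commands": [[[0, 0, 0, 0], [0, 0, 0, 0], [0, 0, 0, 0], [0, 0, 0, 0], [-1, 0, 0, 0], [-2, 0, 0, 0], [-2.2, 0, 0, 0], [-2, 0, 0, 0]]], "jaw": 5}}

```text
clock: 6.95
tool_pos: [0.4801, -0.3275, 0.0963]
orientation: [143.4, 90.0, -31.0]
force: [0.4, -0.1, 0.2]
opening: 0.0501
```

```bash
python3 plan.py C2 .022; python3 - <<'E'
from h import *
im,P=cloud("side"); save("s3",im[150:290,220:380],5)
E
```

```text
C2 pos [ 0.4801 -0.3275  0.0963] d(cm) [ 7.42 -4.46 11.34] spin 0.028 tilt 0.04 f [ 0.4 -0.1  0.2] open 0.0501 t 6.95 j6 20.6
```

View pics/s3.png

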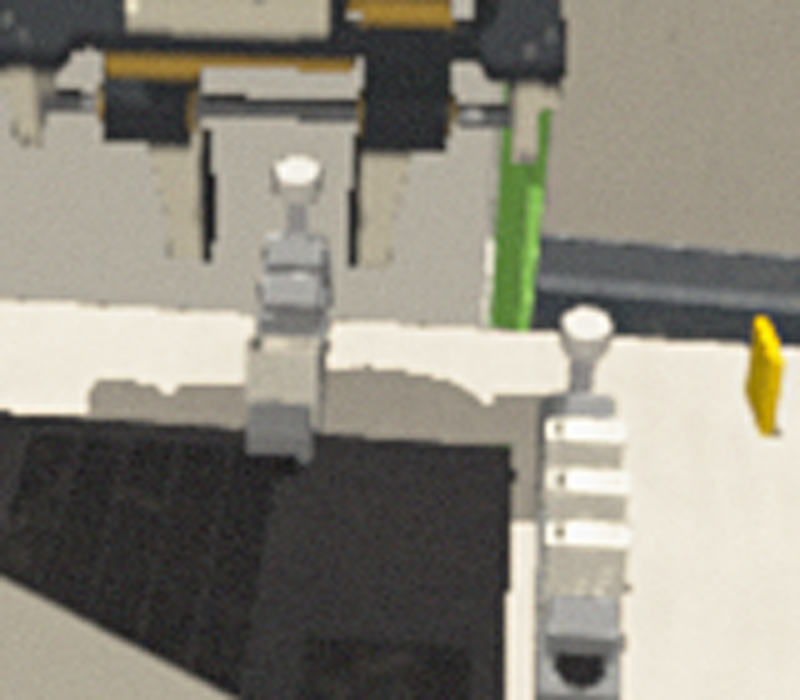

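C1 stands in the receiving rack at (285, 360). C2 is next.

>>> {"method": "move_arm", "body": {"commands": [[[0, -0.9, 2.3, 0], [0, -0.9, 2.3, 0], [0, -0.9, 2.3, 0], [0, -0.9, 2.3, 0], [0, -0.86, 2.14, 0], [0, 0, 0, 0.028], [1.5, 0, 0, 0], [0, 0, 0, 0]]]}}

```text
clock: 7.8
tool_pos: [0.3624, -0.2939, 0.0791]
orientation: [-32.1, 89.9, 151.9]
force: [0.2, 0.1, 0.3]
opening: 0.0502
```

>>> {"method": "move_arm", "body": {"commands": [[[1, 0, 0, 0], [0, 0, 0, 0], [0, 0, 0, 0]]]}}

```text
clock: 8.1
tool_pos: [0.3628, -0.2941, 0.0694]
orientation: [-13.1, 90.0, 170.9]
force: [0.5, 0.3, 0.2]
opening: 0.0501
```

```bash
python3 plan.py C2 .022
```

```text
C2 pos [ 0.3628 -0.2941  0.0694] d(cm) [ 4.74  0.02 -0.01] spin 0.0 tilt 0.04 f [0.5 0.3 0.2] open 0.0501 t 8.1 j6 18.8
```

>>> {"method": "move_arm", "body": {"commands": [[[1.5, 0, 0, 0], [1.5, 0, 0, 0], [1.2, 0, 0, 0], [0.54, 0, 0, 0], [0, 0, 0, 0], [0, 0, 0, 0]]]}}

```text
clock: 8.7
tool_pos: [0.3631, -0.2942, 0.0226]
orientation: [140.0, 90.0, -36.0]
force: [0.3, -0.4, -0.0]
opening: 0.0497
```

>>> {"method": "move_arm", "body": {"commands": [[[0, 0, 0, 0], [0, 0, 0, 0], [0, 0, 0, 0], [0, 0, 0, 0], [0, 0, 0, 0], [0, 0, 0, 0]]], "jaw": 2}}

```text
clock: 9.3
tool_pos: [0.3629, -0.2942, 0.0224]
orientation: [147.8, 90.0, -28.2]
force: [0.1, -0.0, 5.5]
opening: 0.0281
```

```bash
python3 plan.py C2 .022; python3 plan.py R2 .095
```

```text
C2 pos [ 0.3629 -0.2942  0.0224] d(cm) [0.04 0.01 0.  ] spin 0.0 tilt 0.02 f [ 0.1 -0.   5.5] open 0.0281 t 9.3 j6 18.8
R2 pos [ 0.3629 -0.2942  0.0224] d(cm) [ -7.25   6.92 -11.5 ] spin -0.028 tilt 0.02 f [ 0.1 -0.   5.5] open 0.0281 t 9.3 j6 18.8
```

>>> {"method": "move_arm", "body": {"commands": [[[-1, 0, 0, 0], [-2, 0, 0, 0], [-2.25, 0, 0, 0], [-2, 0, 0, 0], [0, 1.6, -2.6, 0], [0, 2, -3.4, 0], [0, 2, -3.3, 0], [0, 1.32, -2.2, 0]]]}}

```text
clock: 10.1
tool_pos: [0.4844, -0.3562, 0.0953]
orientation: [143.5, 89.9, -32.4]
force: [-0.5, 1.1, -0.4]
opening: 0.0285
```

>>> {"method": "move_arm", "body": {"commands": [[[0, 0, 0, -0.028], [1, 0, 0, 0], [1, 0, 0, 0], [0, 0, 0, 0], [0, 0, 0, 0], [0, 0, 0, 0]]]}}

```text
clock: 10.7
tool_pos: [0.4822, -0.355, 0.0751]
orientation: [142.3, 90.0, -32.1]
force: [-0.3, 0.2, 0.3]
opening: 0.0283
```

```bash
python3 plan.py R2 .0232
```

```text
R2 pos [ 0.4822 -0.355   0.0751] d(cm) [ 5.19  0.01 -0.03] spin 0.0 tilt 0.02 f [-0.3  0.2  0.3] open 0.0283 t 10.7 j6 23.3
```

>>> {"method": "move_arm", "body": {"commands": [[[1.5, 0, 0, 0], [1.5, 0, 0, 0], [1, 0, 0, 0], [0.7, 0, 0, 0], [0.5, 0, 0, 0], [0, 0, 0, 0], [0, 0, 0, 0]]]}}

```text
clock: 11.4
tool_pos: [0.4826, -0.3552, 0.0229]
orientation: [149.0, 90.0, -25.4]
force: [0.0, 0.9, -0.0]
opening: 0.0282
```

```bash
python3 plan.py R2 .0232
```

```text
R2 pos [ 0.4826 -0.3552  0.0229] d(cm) [-0.03 -0.01  0.01] spin 0.0 tilt 0.04 f [ 0.   0.9 -0. ] open 0.0282 t 11.4 j6 23.3
```

Down with no contact force, so I'll release, lift and go to C3.

>>> {"method": "move_arm", "body": {"commands": [[[0, 0, 0, 0], [0, 0, 0, 0], [0, 0, 0, 0], [0, 0, 0, 0], [-1, 0, 0, 0], [-2, 0, 0, 0], [-2.2, 0, 0, 0], [-2, 0, 0, 0]]], "jaw": 5}}

```text
clock: 12.2
tool_pos: [0.4825, -0.3552, 0.0964]
orientation: [137.8, 90.0, -36.6]
force: [0.5, -0.6, -0.2]
opening: 0.0501
```

```bash
python3 plan.py C3 .022
```

```text
C3 pos [ 0.4825 -0.3552  0.0964] d(cm) [  7.43 -10.04  11.22] spin 0.028 tilt 0.04 f [ 0.5 -0.6 -0.2] open 0.0501 t 12.2 j6 23.3
```

>>> {"method": "move_arm", "body": {"commands": [[[0, -2, 2.24, 0], [0, -2, 2.24, 0], [0, -2, 2.24, 0], [0, -2, 2.25, 0], [0, -2.04, 2.25, 0], [0, 0, 0, 0.028], [1.5, 0, 0, 0], [1.2, 0, 0, 0]]]}}

```text
clock: 13.0
tool_pos: [0.3619, -0.2664, 0.0685]
orientation: [161.1, 89.8, -14.9]
force: [0.4, 1.0, 0.2]
opening: 0.0497
```

>>> {"method": "move_arm", "body": {"commands": [[[0, 0, 0, 0], [0, 0, 0, 0], [0, 0, 0, 0]]]}}

```text
clock: 13.3
tool_pos: [0.3615, -0.2664, 0.0684]
orientation: [153.8, 89.9, -22.2]
force: [-0.5, -1.2, 0.5]
opening: 0.0503
```

```bash
python3 plan.py C3 .022
```

```text
C3 pos [ 0.3615 -0.2664  0.0684] d(cm) [ 4.64 -0.02  0.05] spin 0.0 tilt 0.06 f [-0.5 -1.2  0.5] open 0.0503 t 13.3 j6 15.1
```

>>> {"method": "move_arm", "body": {"commands": [[[1.5, 0, 0.05, 0], [1.5, 0, 0, 0], [1.1, 0, 0, 0], [0.5, 0, 0, 0], [0, 0, 0, 0], [0, 0, 0, 0]]]}}

```text
clock: 13.9
tool_pos: [0.3608, -0.2663, 0.0222]
orientation: [154.6, 90.0, -21.4]
force: [-0.1, -0.6, -0.6]
opening: 0.0501
```

>>> {"method": "move_arm", "body": {"commands": [[[0, 0, 0, 0], [0, 0, 0, 0], [0, 0, 0, 0], [0, 0, 0, 0], [0, 0, 0, 0], [0, 0, 0, 0]]], "jaw": 2}}

```text
clock: 14.5
tool_pos: [0.3605, -0.2663, 0.0219]
orientation: [150.5, 90.0, -25.5]
force: [-0.6, 0.7, 5.9]
opening: 0.0279
```

```bash
python3 plan.py R3 .095
```

```text
R3 pos [ 0.3605 -0.2663  0.0219] d(cm) [ -7.3   12.52 -11.63] spin -0.028 tilt 0.02 f [-0.6  0.7  5.9] open 0.0279 t 14.5 j6 15.1
```

>>> {"method": "move_arm", "body": {"commands": [[[-1, 0, 0, 0], [-2, 0, 0, 0], [-2.3, 0, 0, 0], [-2, 0, 0, 0], [0, 2.9, -2.7, 0], [0, 3.5, -3.2, 0], [0, 3.5, -3.2, 0], [0, 2.62, -2.53, 0]]]}}

```text
clock: 15.3
tool_pos: [0.4868, -0.3848, 0.0953]
orientation: [140.5, 90.0, -35.5]
force: [0.3, 1.1, -0.6]
opening: 0.0282
```

>>> {"method": "move_arm", "body": {"commands": [[[0, 0, 0, -0.028], [1, 0, 0, 0], [1, 0, 0, 0], [0, 0, 0, 0], [0, 0, 0, 0], [0, 0, 0, 0]]]}}

```text
clock: 15.9
tool_pos: [0.4851, -0.3827, 0.0752]
orientation: [141.0, 90.0, -33.3]
force: [-0.5, -0.6, -0.5]
opening: 0.0277
```

```bash
python3 plan.py R3 .0232
```

```text
R3 pos [ 0.4851 -0.3827  0.0752] d(cm) [ 5.2   0.03 -0.  ] spin 0.001 tilt 0.03 f [-0.5 -0.6 -0.5] open 0.0277 t 15.9 j6 25.8
```

>>> {"method": "move_arm", "body": {"commands": [[[1.5, 0.03, 0, 0], [1.5, 0, 0, 0], [1, 0, 0, 0], [0.7, 0, 0, 0], [0.5, 0, 0, 0], [0, 0, 0, 0], [0, 0, 0, 0]]]}}

```text
clock: 16.6
tool_pos: [0.4854, -0.3833, 0.023]
orientation: [148.0, 90.0, -26.4]
force: [-0.1, -0.1, -0.1]
opening: 0.0282
```

```bash
python3 plan.py R3 .0232
```

```text
R3 pos [ 0.4854 -0.3833  0.023 ] d(cm) [-0.02 -0.04  0.01] spin 0.0 tilt 0.03 f [-0.1 -0.1 -0.1] open 0.0282 t 16.6 j6 25.8
```

>>> {"method": "move_arm", "body": {"commands": [[[0, 0, 0, 0], [0, 0, 0, 0], [0, 0, 0, 0], [0, 0, 0, 0], [-1, 0, 0, 0], [-2, 0, 0, 0], [-2.2, 0, 0, 0], [-2, 0, 0, 0]]], "jaw": 5}}

```text
clock: 17.4
tool_pos: [0.4853, -0.3834, 0.0964]
orientation: [138.6, 90.0, -35.7]
force: [0.6, -1.1, -0.3]
opening: 0.0503
```

```bash
python3 plan.py C4 .022
```

```text
C4 pos [ 0.4853 -0.3834  0.0964] d(cm) [  7.43 -15.66  11.14] spin 0.028 tilt 0.04 f [ 0.6 -1.1 -0.3] open 0.0503 t 17.4 j6 25.9
```

>>> {"method": "move_arm", "body": {"commands": [[[0, -2.6, 1.86, 0], [0, -2.6, 1.86, 0], [0, -2.6, 1.86, 0], [0, -2.6, 1.86, 0], [0, -2.6, 1.85, 0], [0, -2.66, 1.85, 0], [0, 0, 0, 0.028], [1.5, 0, 0, 0]]]}}

```text
clock: 18.2
tool_pos: [0.3607, -0.2383, 0.0821]
orientation: [162.7, 89.7, -13.3]
force: [0.7, -0.0, -0.2]
opening: 0.0498
```

>>> {"method": "move_arm", "body": {"commands": [[[1.2, 0, 0, 0], [0, 0, 0, 0], [0, 0, 0, 0], [0, 0, 0, 0]]]}}

```text
clock: 18.6
tool_pos: [0.3596, -0.2385, 0.0684]
orientation: [158.3, 89.9, -17.7]
force: [-0.5, 0.2, -0.6]
opening: 0.05
```

```bash
python3 plan.py C4 .022
```

```text
C4 pos [ 0.3596 -0.2385  0.0684] d(cm) [ 4.64 -0.01  0.05] spin 0.0 tilt 0.06 f [-0.5  0.2 -0.6] open 0.05 t 18.6 j6 11.2
```

>>> {"method": "move_arm", "body": {"commands": [[[1.5, 0, 0.05, 0], [1.5, 0, 0, 0], [1.1, 0, 0, 0], [0.5, 0, 0, 0], [0, 0, 0, 0], [0, 0, 0, 0]]]}}

```text
clock: 19.2
tool_pos: [0.3589, -0.2385, 0.0222]
orientation: [156.3, 90.0, -19.6]
force: [0.4, 0.6, 0.5]
opening: 0.05
```

>>> {"method": "move_arm", "body": {"commands": [[[0, 0, 0, 0], [0, 0, 0, 0], [0, 0, 0, 0], [0, 0, 0, 0], [0, 0, 0, 0], [0, 0, 0, 0]]], "jaw": 2}}

```text
clock: 19.8
tool_pos: [0.3586, -0.2384, 0.0219]
orientation: [157.3, 90.0, -18.6]
force: [-1.0, 1.1, 5.0]
opening: 0.0281
```

```bash
python3 plan.py R4 .095
```

```text
R4 pos [ 0.3586 -0.2384  0.0219] d(cm) [ -7.3   18.11 -11.69] spin -0.028 tilt 0.02 f [-1.   1.1  5. ] open 0.0281 t 19.8 j6 11.2
```

>>> {"method": "move_arm", "body": {"commands": [[[-1.5, 0, 0, 0], [-3, 0, 0, 0], [-2.8, 0, 0, 0], [0, 3.1, -2, 0], [0, 4, -2.6, 0], [0, 4, -2.6, 0], [0, 4, -2.6, 0], [0, 3.01, -1.89, 0]]]}}

```text
clock: 20.6
tool_pos: [0.489, -0.413, 0.0939]
orientation: [7.0, 90.0, -169.1]
force: [0.6, 0.8, 0.6]
opening: 0.0281
```

>>> {"method": "move_arm", "body": {"commands": [[[0, 0, 0, -0.028], [1, 0, 0, 0], [1, 0, 0, 0], [0, 0, 0, 0], [0, 0, 0, 0], [0, 0, 0, 0]]]}}

```text
clock: 21.2
tool_pos: [0.4879, -0.4105, 0.0752]
orientation: [142.8, 90.0, -31.6]
force: [0.6, 0.6, -0.3]
opening: 0.028
```

```bash
python3 plan.py R4 .0232
```

```text
R4 pos [ 0.4879 -0.4105  0.0752] d(cm) [5.2  0.03 0.  ] spin 0.001 tilt 0.04 f [ 0.6  0.6 -0.3] open 0.028 t 21.2 j6 28.2
```

>>> {"method": "move_arm", "body": {"commands": [[[1.5, 0.03, 0, 0], [1.5, 0, 0, 0], [1, 0, 0, 0], [0.7, 0, 0, 0], [0.5, 0, 0, 0], [0, 0, 0, 0], [0, 0, 0, 0]]]}}

```text
clock: 21.9
tool_pos: [0.488, -0.4112, 0.023]
orientation: [141.4, 90.0, -33.0]
force: [0.7, 0.4, -0.2]
opening: 0.0282
```

```bash
python3 plan.py R4 .0232
```

```text
R4 pos [ 0.488  -0.4112  0.023 ] d(cm) [-0.02 -0.04  0.  ] spin 0.0 tilt 0.03 f [ 0.7  0.4 -0.2] open 0.0282 t 21.9 j6 28.2
```

>>> {"method": "move_arm", "body": {"commands": [[[0, 0, 0, 0], [0, 0, 0, 0], [0, 0, 0, 0], [0, 0, 0, 0], [-1, 0, 0, 0], [-2, 0, 0, 0], [-3, 0, 0, 0], [-3, 0, 0, 0]]], "jaw": 5}}

```text
clock: 22.7
tool_pos: [0.4875, -0.4111, 0.1141]
orientation: [-14.0, 90.0, 171.6]
force: [0.3, 0.5, 0.3]
opening: 0.0499
```

>>> {"method": "move_arm", "body": {"commands": [[[-4, 0, 0, 0], [-3, 2, 1, 0], [0, 4, 2, 0], [0, 4, 2, 0], [0, 4, 2, 0], [0, 4, 2, 0], [0, 0, 0, 0], [0, 0, 0, 0]]]}}

```text
clock: 23.5
tool_pos: [0.4147, -0.6, 0.1826]
orientation: [-57.5, 90.0, 128.0]
force: [-0.1, 0.5, 0.0]
opening: 0.0496
```

```bash
python3 - <<'E'
from h import *
from scipy import ndimage as N
for n in("top","side"):
    im,P=cloud(n); save("end_"+n,im[150:290,220:380] if n=="side" else im[110:285,215:375],4.4); z=P[...,2]
    roi=(P[...,0]>.3)&(P[...,0]<.56)&(P[...,1]<-.15)&(P[...,1]>-.46)
    for lo,hi in((.045,.06),):
        L,k=N.label(roi&(z>lo)&(z<hi))
        for i in range(1,k+1):
            m=L==i
            if m.sum()>=8:
                q=P[m]; d=q.mean(0)[:2]-[.4838,-.3690]
                print(n,m.sum(),np.round(q.mean(0),4),"zmax",round(q[:,2].max(),4),"rack x,y",np.round([d@[.9953,.0973],d@[-.0973,.9953]],4))
    roi=(P[...,0]>.6)&(P[...,1]<-.33)&(P[...,1]>-.39)&(z>.06)&(z<.07); print("pot",roi.sum(),np.nanmean(P[roi],0))
E
```

```text
top 12 [ 0.4774 -0.4118  0.0512] zmax 0.0538 rack x,y [-0.0106 -0.042 ]
top 14 [ 0.3681 -0.3512  0.0587] zmax 0.0598 rack x,y [-0.1135  0.029 ]
pot 119 [ 0.82922512 -0.35099405  0.06540479]
side 68 [ 0.4901 -0.4333  0.0552] zmax 0.06 rack x,y [-0.     -0.0647]
side 70 [ 0.4877 -0.4088  0.0502] zmax 0.0545 rack x,y [ 0.   -0.04]
side 78 [ 0.4855 -0.3812  0.0504] zmax 0.0552 rack x,y [ 0.0005 -0.0124]
side 78 [ 0.4819 -0.3533  0.0505] zmax 0.0554 rack x,y [-0.0003  0.0158]
side 78 [ 0.366  -0.3447  0.0552] zmax 0.06 rack x,y [-0.1149  0.0356]
side 77 [ 0.4805 -0.3253  0.0506] zmax 0.0544 rack x,y [0.001  0.0439]
pot 118 [ 0.6981508  -0.36072863  0.06495453]
```

View pics/end_side.png

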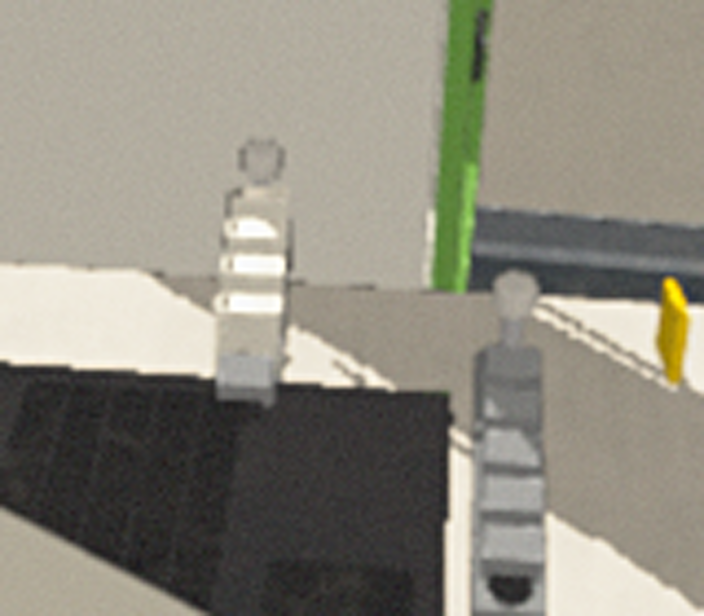

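View pics/end_top.png

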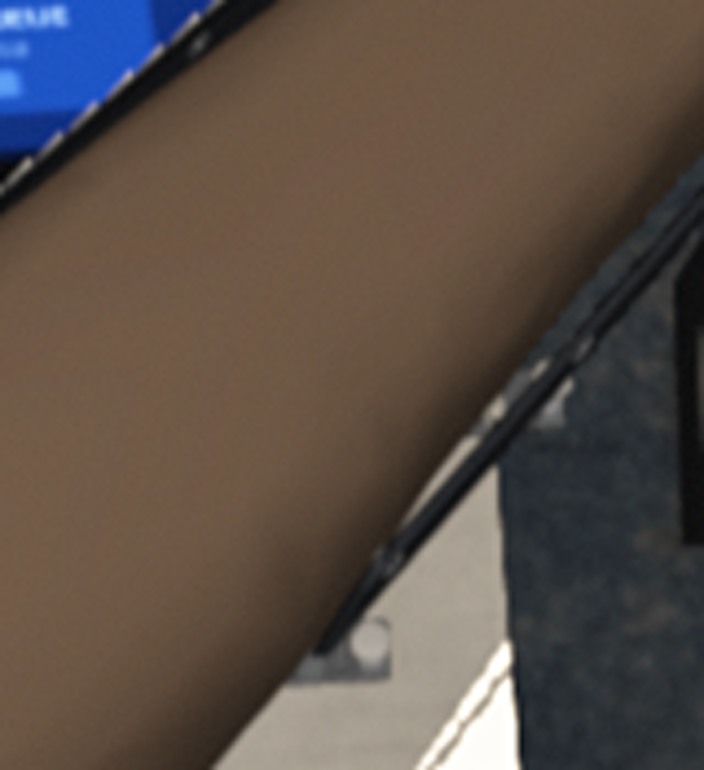

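The side picture shows four white cassettes in the receiving rack at (250, 200–310) and the source rack empty. Their tops are at the seated height and they are centred across the rack within about 1 mm. The top view is blocked by the arm, so I'll check the pot and mailer from the side camera and then hand in.

```bash
python3 - <<'E'
from h import *
S=np.load("side0.npz"); im,P=cloud("side")
for i,p in((S["im"],S["P"]),(im,P)):
    z=p[...,2]
    pot=(p[...,0]>.63)&(p[...,0]<.67)&(p[...,1]<-.33)&(p[...,1]>-.385)&(z>.055)&(z<.07)
    m=(i[...,2].astype(int)-i[...,0]>50)&(p[...,0]<.4)&(z>.008)&(z<.025)
    print("pot",pot.sum(),np.round(p[pot].mean(0),4),"mailer",m.sum(),np.round(p[m].mean(0),4))
print(get_obs()["clock"]); close_job()
E
```

```text
pot 96 [ 0.6438 -0.3593  0.0637] mailer 489 [ 0.2572 -0.29    0.015 ]
pot 96 [ 0.6437 -0.3593  0.0636] mailer 459 [ 0.2572 -0.2891  0.0151]
23.65
the job is handed in; nothing more can be done
```

I moved all four white cassettes into the receiving rack in reverse order and handed the job in at 23.65 s. No verdict is reported. The knobbed posts stand at the −y end of both racks, so the cassette nearest the source post went to the slot farthest from the receiving post, and the rest followed in turn.

**Last checks, from the side camera:**
- **Slots:** the four cassettes read +44, +16, −12 and −40 mm along the rack, with nominal slots at ±42 and ±14 mm. The roughly 2 mm shift is this camera's usual bias, which also showed in the source rack.
- **Seating:** across the rack they are within 1 mm of centre. Their tops are at about 54–55 mm, the same height as when seated in the source rack, and the source rack is empty.
- **Pot and mailer:** neither moved by more than 1 mm.
- **Arm:** it was clear of everything, and wrist force readings stayed under 7 N.

The final top view was no use because the arm covered the rack, so the end check rests on the side camera alone.

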